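Set out the door fitter's kit in its holders

ROBOT

A 6-joint arm with a two-finger parallel gripper is mounted at the origin on a cart in front of the work surface, level with it; the furniture and walls round the work are solid. World frame = base frame: x ahead of the robot, y to its left, z up, the work surface at z = 0. Lengths are in mm, angles in degrees, forces in N, time in s.
With the tool pointing down it reaches from about 375 to 975 mm from the base axis. Payload 3.8 kg.
Tool frame: the origin (TCP) lies midway between the tips of the shut fingers; the grasp point (between the pads) lies 19 mm behind it; z points along the fingers, y is the line along which they close (so a half turn about z gives the same grasp; the last joint's range is limited). The gripper opens to 85 mm and grips with 20 to 120 N. Pads are 22 mm wide; open, the fingers measure 114 mm over their backs; the gripper's body (76 mm by 85 mm) begins 54 mm behind the grasp point. The pads swing forward as they close: fully open they stand 13 mm farther back than shut.
Start: joints at [74.605, 15.12, 91.902, -0, 72.978, -2.114], TCP at [155.066, 656.942, 231.28] pointing down, gripper open.
Joint ranges: [-150.88, 150.88], [-54.13, 125.18], [17.81, 147.31], [-75.09, 255.09], [0, 152.58], [-146.25, 146.25]. Speed limits (degrees/s): [147.25, 147.25, 180, 180, 180, 180].

INTERFACE

Orientations are given as a 3x3 rotation matrix whose columns are the frame's x, y, z axes.
In Python, from bench import monitor, get_image, workorder gives the robot as it stands.
- The arm moves only by the shell command python3 -m handwheel 'ROWS' [FORCE]. ROWS is JSON, one flat list of numbers, 7 for each row, row after row: the gripper's target within -1 to 1 (shut at 1, half-way at 0, fully open at -1), then the shift along the tool's x, y, z in mm, then the turn, a rotation vector about the tool's x, y, z in degrees. A call has 1 to 12 rows; each row shifts and turns the commanded pose from where the row before left it, along the tool's axes as they then stand; what a row does not reach is not made up. A row lasts 1/12 s, in which the tool goes at most 41.7 mm and 7.16 degrees, less where a joint would pass 70% of its speed; a pose out of reach is approached as far as the arm can. A call with a gripper value outside its range is refused whole. The fingers move at their own pace and stop on an object; FORCE is the grip in N (left out, the last holds). Time passes only in rows, so rows that do not move let the fingers close. It gives the time, the measured TCP pose, the force, the opening and the grip force at its end, in the units of the state.
- monitor.state(): the state, without advancing time (a new reading comes with each control period).
- get_image(name): name is "scene" or "top" or "wrist"; returns a dict with "img" (480x640x3 uint8, blue, green, red), "fovy" (degrees; the focal length in pixels is half the picture's height over the tangent of half this angle, whatever the lens; pixels are square), "cx", "cy" (the principal point, pixels), "cam_to_world" (4x4, takes a point from camera to world coordinates); the wrist camera has in their place "mount" (4x4, takes a point from camera to tool coordinates, whose origin is the TCP and whose axes are the flange's). Camera axes: x right, y down, z forward; pixel columns grow to the right and rows downward; lengths in mm; the calibration is good to about 2 mm. A picture is of the moment at which its call begins: read the wrist's pose just before it. There is no depth.
- workorder.sign_off(): hands the job in; it is judged then, once.
The state is a dict: "time": time; "joint_positions": joint angles; "joint_velocities": joint speeds; "joint_efforts": joint torques, N m; "position": TCP position; "eef_rot": TCP orientation; "ft_force": force on the tool from outside, world axes, zero at the start; "moment": the same for the moment, N m; "width": finger opening in mm; "grasp_force": force on a finger pad.
Only numpy, scipy, OpenCV 4.12 (cv2) and the standard library are available. Lean on these libraries where they do the work, as an engineer would, in place of code of your own. Each camera call takes 0.05 s, during which the arm holds its last target. There are 200 camera calls.

TASK

Set out the kit for the next door: stand the lock barrel upright in the small round cup, lay the tape roll flat in the wide round dish, stand the tape measure on its edge in the rectangular tray, and press the terminal strip down into the snap-in mount until its sprung tabs catch over it. Every piece must end all the way down in its own holder, let go and at rest, and the tester and the black plug are to stay where they lie.

Things in the scene. Friction and masses are not known exactly. Their poses are not given: they have to be found in the camera images.
- lock_barrel: Lock barrel standing upright on its thicker end: pale grey and white cylinder with a cream-coloured collar and a small tip on top, 78 tall, 31 across for the lowest 28, 25 across above that. Sizes in mm. Origin: centre of the underside, z up. Loose, about 0.09 kg.
- tape_roll: Roll of black insulation tape lying flat, 64 across, 19 high. Sizes in mm. Origin: centre of the underside, z up. Loose, about 0.07 kg. Grip across the full 64 (the hole in the middle is not usable).
- measure: Yellow and black tape measure standing on its edge, 39 (x) x 81 (y) x 62 (z). The case is 34 thick in x and spans y = -28 to +40; the rest, toward -y, is the steel tape end, 8 high at the foot. Sizes in mm. Origin: centre of the underside of the whole 39 x 81 outline. Loose, 0.15 to 0.31 kg. Grip across the 34.
- terminal_strip: White six-way terminal strip lying flat, sizes in mm: base bar 22 (x) x 60 (y) x 10 high, on it a row of terminals only 12 wide (x), up to 18 above the underside, leaving a ledge 5 wide along both long sides of the base. Origin: centre of the underside. Loose, 0.03 kg. Best gripped across the 22, at mid length.
- barrel_cup: Holder for the lock barrel: small round grey plastic cup, fixed, 55 outside, 47 inside, 20 high, floor 4 thick. Sizes in mm. Origin: centre of its underside, z up.
- tape_dish: Holder for the tape roll: wide shallow round grey plastic dish, fixed, 90 outside, 82 inside, rim 8 high, floor 4 thick. Sizes in mm. Origin: centre of its underside, z up.
- measure_tray: Holder for the tape measure: rectangular grey plastic tray, fixed, 64 (x) x 106 (y) outside, walls 4 thick and 18 high, so 56 x 98 inside, floor 4 thick. Sizes in mm. Origin: centre of its underside; the long side runs along y. Either way round will do.
- clip_mount: Fixed snap-in mount, mm: alu foot 50 (x) x 76 (y); black seat along y, 10 above origin (underside centre). Two black sprung tabs on each long side, at y -21 and 21 (9 wide), 36 high, flared: mouth 37 wide (x), neck 17 at height 22. Strip goes in from above, length along y, either way round; about 10 N spreads the tabs, which catch over its ledges. Sides open to fingers for |y| < 16 above height 9.
- tester: Bystander: beige and black handheld tester with a dial, 156 x 100 x 83 mm, lying behind the work. Origin: centre of the underside. (On the robot's side of the work, at the front left of the bench, stands a fixed door panel about 280 mm high: pass over it.)
- lead_plug: Bystander: loose black two-pin connector plug lying behind the work, 28 x 76 x 22 mm. Origin: centre of the underside.

How it is judged:
By the outcome, as a careful person would: the job done as asked, in the order asked, and still so for the second after the job is handed in, with the robot touching nothing.
It also fails if it takes over 106 s, if anything falls off the work surface, if the arm or the gripper's body presses on something with over 40 N, if the wrist force passes 120 N, or if a joint passes its speed limit or range.

## Working session

There is one attempt and no reset: what is moved stays moved. The work goes in short steps, Python scripts to look and compute and a shell command to move; the robot and the scene stay as the last step left them, time stands still between calls to the robot, and variables do not carry over. Pictures are saved under pics/ and viewed, at most 14 in all, crops included, and the job is handed in when it is done.

```bash
mkdir -p pics; ls
cat > h.py <<'E'
import numpy as np, cv2
from bench import monitor, get_image, workorder
def shot(name, fn=None):
    s=monitor.state(); d=get_image(name)
    if fn: cv2.imwrite('pics/'+fn, d['img'])
    T=d.get('cam_to_world')
    if T is None:
        W=np.eye(4); W[:3,:3]=np.array(s['eef_rot']); W[:3,3]=s['position']; T=W@np.array(d['mount'])
    d['T']=np.array(T); d['f']=240/np.tan(np.radians(d['fovy'])/2); return d
def ray(d,u,v):
    r=d['T'][:3,:3]@np.array([(u-d['cx'])/d['f'],(v-d['cy'])/d['f'],1]); return d['T'][:3,3],r
def onz(d,u,v,z):
    o,r=ray(d,u,v); return o+r*(z-o[2])/r[2]
def proj(d,p):
    q=np.linalg.inv(d['T'])@np.append(p,1); return d['f']*q[0]/q[2]+d['cx'],d['f']*q[1]/q[2]+d['cy']
E
python3 - <<'E'
from h import *
np.set_printoptions(precision=3,suppress=True)
for n in ['scene','top']:
    d=shot(n,n+'0.png'); print(n,d['fovy'],d['cx'],d['cy']); print(d['T'])
d=shot('wrist','wrist0.png'); print(d['fovy'],d['cx'],d['cy'],np.array(d['mount'])); s=monitor.state(); print(s)
E
```

```text
pics
scene 50.450630497334174 332.4003685880845 243.234483884878
[[   0.881   -0.221    0.419  240.23 ]
 [  -0.473   -0.443    0.762 -793.731]
 [   0.017   -0.869   -0.495  508.947]
 [   0.       0.       0.       1.   ]]
top 52.806249721027456 322.3387610197739 248.64742839051982
[[   0.007   -0.99     0.141  497.276]
 [  -1.      -0.008   -0.007  -54.152]
 [   0.008   -0.141   -0.99  1053.295]
 [   0.       0.       0.       1.   ]]
66.8369740879532 319.3044842114995 236.09357076784153 [[  -0.001   -0.948   -0.32    82.835]
 [   1.      -0.001    0.       0.048]
 [  -0.001   -0.32     0.948 -142.775]
 [   0.       0.       0.       1.   ]]
{'time': 0.15, 'joint_positions': array([74.606, 15.16 , 91.965, -0.   , 72.979, -2.115]), 'joint_velocities': array([ 0.009, -0.141, -0.222, -0.006,  0.028,  0.004]), 'joint_efforts': array([  0.   , -51.59 , -36.796,  -0.   ,   0.008,  -0.   ]), 'position': array([154.894, 656.386, 230.224]), 'eef_rot': array([[-0.973,  0.23 , -0.   ],
       [ 0.23 ,  0.973, -0.002],
       [ 0.   , -0.002, -1.   ]]), 'ft_force': array([-0.516, -0.351, -0.02 ]), 'moment': array([-0.026,  0.077,  0.073]), 'grasp_force': 0.0, 'width': 85.26601074960591}
```

View pics/top0.png

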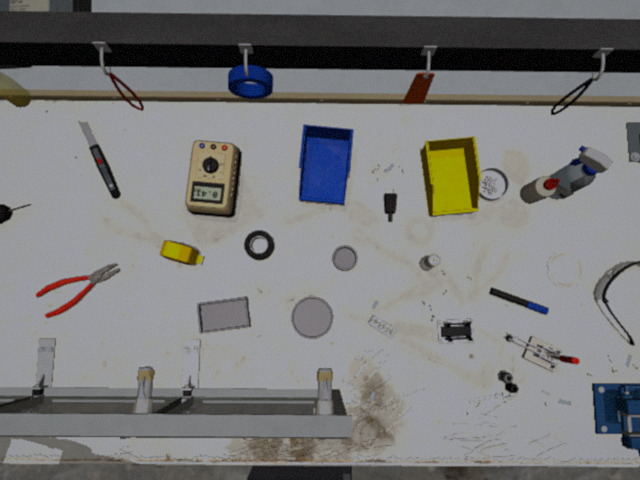

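View pics/scene0.png

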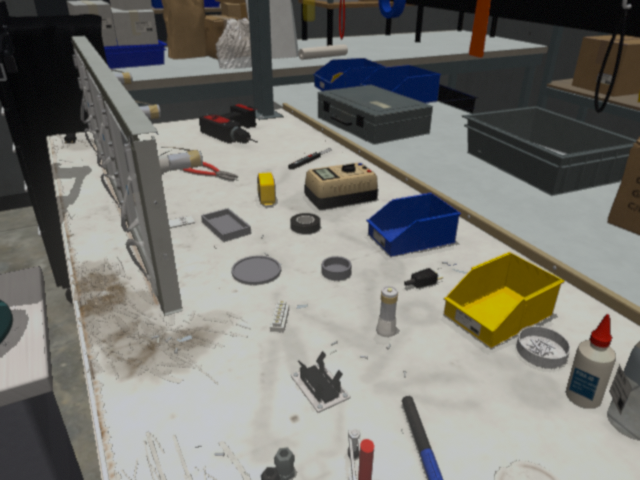

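The top view shows the measure (180,253), roll (260,245), cup (345,258), dish (312,317), tray (224,314), strip (382,326), mount (457,330), barrel (430,262), plug (390,205) and tester (213,178). The panel runs along the bottom left, at v 360–435 and u<350. The scene view confirms this, and the barrel is standing at (388,310).

Run:
```python
from h import *
np.set_printoptions(precision=1,suppress=True)
d=shot('top'); im=d['img']; print(d['T'][:3,3])
for n,u,v,z in [('measure',180,253,40),('roll',260,245,19),('cup',345,258,20),('dish',312,317,8),('tray',224,314,18),('strip',382,326,10),('mount',457,330,10),('barrel',430,262,60),('panelTopR',350,415,280),('panelTopBack',350,391,280),('panelbot',350,437,280),('panelbase front',345,437,0),('pipe',146,368,200),('bracket',191,340,0),('panelL',0,415,280)]:
    print(n,onz(d,u,v,z))
c=cv2.resize(im[225:350,140:300],(800,625)[:2],interpolation=cv2.INTER_CUBIC)[:600]
cv2.imwrite('pics/cL.png',c)
c=cv2.resize(im[235:350,330:490],(800,575),interpolation=cv2.INTER_CUBIC)
cv2.imwrite('pics/cR.png',c)
```

```text
[ 497.3  -54.2 1053.3]
measure [629.7 239.   40. ]
roll [651.3  73.4  19. ]
cup [ 624.4 -110.3   20. ]
dish [498.1 -40.4   8. ]
tray [503. 146.  18.]
strip [ 480.2 -189.9   10. ]
mount [ 472.9 -350.    10. ]
barrel [ 612.6 -284.3   60. ]
panelTopR [ 348.8 -104.   280. ]
panelTopBack [ 384.6 -104.1  280. ]
panelbot [ 316.3 -104.   280. ]
panelbase front [ 250.8 -111.6    0. ]
pipe [409.1 241.3 200. ]
bracket [447.5 218.    0. ]
panelL [345.7 432.6 280. ]
```

View pics/cR.png

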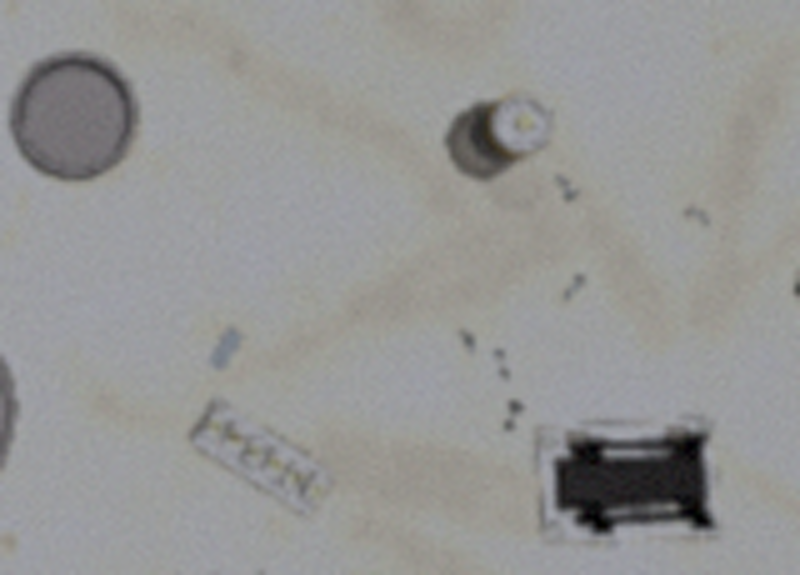

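View pics/wrist0.png

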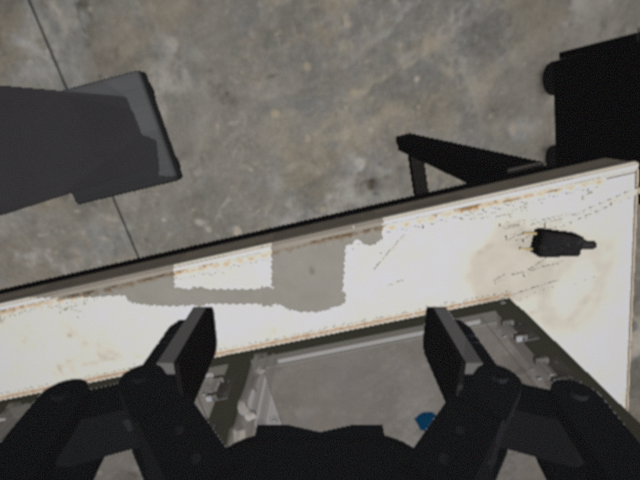

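The crop shows the strip at about 28° tilt, centred on full-image pixel (382,327). The mount's long axis is near world y, and the barrel's foot is at about (427,263). In the wrist view the panel lies ahead of the tool, so I'll lift and turn first, then cross over it high up.

```bash
python3 -m handwheel '[-1,0,0,-17,0,0,7, -1,0,0,-17,0,0,7, -1,0,0,-17,0,0,7, -1,0,0,-17,0,0,7, -1,0,0,-17,0,0,7, -1,0,0,-17,0,0,7, -1,0,0,-17,0,0,7, -1,0,0,-17,0,0,7, -1,0,0,-17,0,0,7, -1,0,0,-17,0,0,7, -1,0,0,-17,0,0,7]'
python3 -m handwheel '[-1,-33,24,0,0,0,0, -1,-33,24,0,0,0,0, -1,-33,24,0,0,0,0, -1,-33,24,0,0,0,0, -1,-33,24,0,0,0,0, -1,-33,24,0,0,0,0, -1,-33,24,0,0,0,0, -1,-33,24,0,0,0,0, -1,-33,24,0,0,0,0, -1,-33,24,0,0,0,0, -1,-33,24,0,0,0,0, -1,-33,24,0,0,0,0]'
python3 -m handwheel '[-1,-33,24,0,0,0,0, -1,-33,24,0,0,0,0, -1,-33,24,0,0,0,0, -1,-33,24,0,0,0,0, -1,-33,24,0,0,0,0, -1,0,0,30,0,0,0, -1,0,0,30,0,0,0, -1,0,0,30,0,0,0, -1,0,0,0,0,0,0, -1,0,0,0,0,0,0, -1,0,0,0,0,0,0]'
python3 - <<'E'
from h import *
import pickle
d=shot('wrist','w1.png'); pickle.dump(d,open('w1.pkl','wb')); s=monitor.state(); print(s['position'],s['eef_rot'],s['joint_positions'])
E
```

```text
time: 1.12
position: [155.0, 656.8, 418.7]
eef_rot: [[0.011, 1.0, -0.0], [1.0, -0.011, -0.001], [-0.001, -0.0, -1.0]]
ft_force: [0.0, 0.4, -0.2]
width: 85.8
grasp_force: 0.0
time: 2.12
position: [441.7, 257.7, 418.3]
eef_rot: [[0.005, 1.0, 0.0], [1.0, -0.005, 0.0], [0.0, 0.0, -1.0]]
ft_force: [1.1, 0.5, 0.5]
width: 85.2
grasp_force: 0.0
time: 3.03
position: [560.9, 94.2, 330.0]
eef_rot: [[0.005, 1.0, 0.002], [1.0, -0.005, 0.0], [0.0, 0.002, -1.0]]
ft_force: [0.2, -0.7, 0.3]
width: 85.2
grasp_force: 0.0
[561.42071149  94.32726532 331.03760083] [[ 4.45537636e-03  9.99982611e-01  3.86349889e-03]
 [ 9.99989973e-01 -4.45708323e-03  4.33296345e-04]
 [ 4.50508747e-04  3.86152965e-03 -9.99992443e-01]] [ 7.03214942e+00  8.51644943e-01  9.76416157e+01 -2.48999750e-03
  8.12840024e+01  7.28784693e+00]
```

View pics/w1.png

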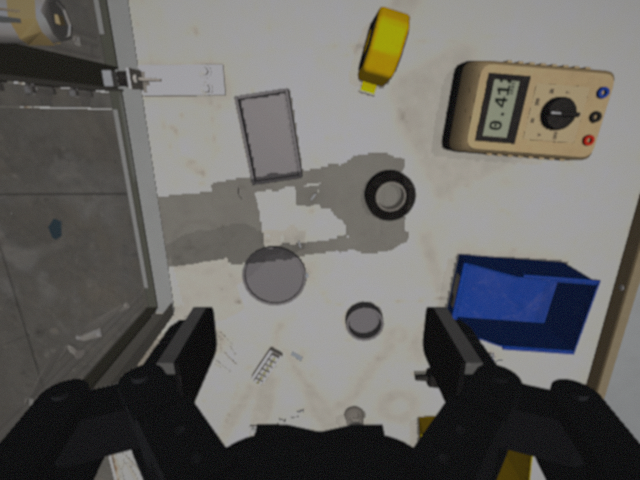

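The wrist view shows the measure (385,48), tray (269,135), roll (390,195), dish (275,275), cup (364,320) and strip (268,365). The barrel top at (354,412) is partly hidden. I'll move on to the right-hand half.

```bash
python3 -m handwheel '[-1,-40,0,9,0,0,0, -1,-40,0,9,0,0,0, -1,-40,0,9,0,0,0, -1,-40,0,9,0,0,0, -1,-40,0,9,0,0,0, -1,-40,0,9,0,0,0, -1,-40,0,9,0,0,0, -1,-40,0,9,0,0,0, -1,0,0,0,0,0,0, -1,0,0,0,0,0,0, -1,0,0,0,0,0,0]'
python3 - <<'E'
from h import *
import pickle
d=shot('wrist','w2.png'); pickle.dump(d,open('w2.pkl','wb')); s=monitor.state(); print(s['position'],s['eef_rot'],s['joint_positions'])
E
```

```text
time: 4.0
position: [559.9, -226.2, 258.5]
eef_rot: [[0.005, 1.0, 0.003], [1.0, -0.005, -0.001], [-0.001, 0.003, -1.0]]
ft_force: [0.5, 1.5, 0.4]
width: 85.4
grasp_force: 0.0
[ 559.89675045 -225.4412276   258.41676083] [[ 4.22258216e-03  9.99986620e-01  2.98825845e-03]
 [ 9.99990852e-01 -4.22052112e-03 -6.95684413e-04]
 [-6.83063097e-04  2.99116870e-03 -9.99995293e-01]] [-2.43161255e+01  6.42422988e+00  9.92661066e+01  3.55304988e-02
  7.41372274e+01 -2.40839074e+01]
```

View pics/w2.png

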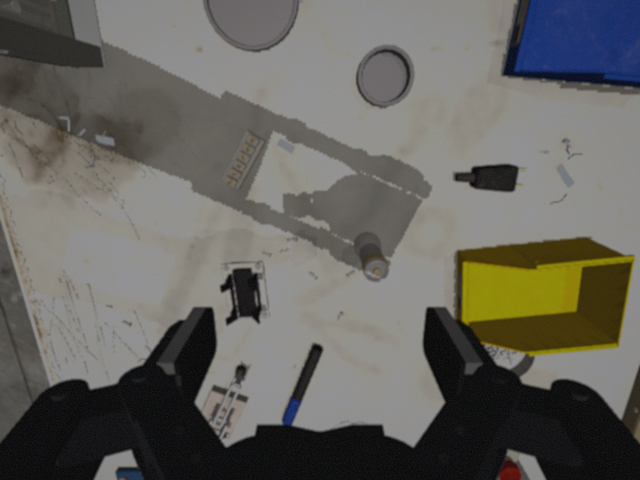

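The barrel's tip is at (375,271) and its foot at about (367,243). The cup rim is centred at (385,76), the mount is at (244,293) and the strip at (243,160).

```bash
cat > fit.py <<'E'
from h import *
import pickle
np.set_printoptions(precision=1,suppress=True)
def blob(d,seed,r,lo,hi,z,hsv=False,thr=None):
    """mask within r of seed; contour hull -> world plane z; returns circle+rect"""
    im=cv2.GaussianBlur(d['img'],(3,3),0); g=cv2.cvtColor(im,cv2.COLOR_BGR2HSV) if hsv else cv2.cvtColor(im,cv2.COLOR_BGR2GRAY)
    m=cv2.inRange(g,lo,hi); k=np.zeros_like(m); cv2.circle(k,seed,r,255,-1); m&=k
    m=cv2.morphologyEx(m,cv2.MORPH_OPEN,np.ones((3,3)))
    cs,_=cv2.findContours(m,cv2.RETR_EXTERNAL,cv2.CHAIN_APPROX_NONE); c=max(cs,key=cv2.contourArea)
    P=np.array([onz(d,*p,z)[:2] for p in c[:,0]],np.float32)
    h=cv2.convexHull(P); e=cv2.fitEllipse(h); return cv2.boundingRect(c),np.array(e[0]),np.array(e[1]),cv2.minAreaRect(h),P
E
python3 - <<'E'
from fit import *
w1=pickle.load(open('w1.pkl','rb')); w2=pickle.load(open('w2.pkl','rb'))
g=cv2.cvtColor(w2['img'],cv2.COLOR_BGR2GRAY); g1=cv2.cvtColor(w1['img'],cv2.COLOR_BGR2GRAY)
print('cup row',g[76,345:425:3]); print('bar col',g[225:285:3,372]); print('bar row', g[268,350:400:3])
print('dish row',g1[275,236:316:3]); print('tray',g1[135,230:310:3]); print('roll',g1[195,356:424:3])
print('strip row w1', g1[365,240:300:2]); 
for n,(u,v,z) in dict(tip=(375,271,78)).items(): print(n,onz(w2,u,v,z))
E
```

```text
cup row [145 143 145 141  63 102 105 108 110 107 108 108 109 107 107 106 106 108
 107 103  94  34  97 123 144 142 145]
bar col [ 97  98  93  75  77  80  70  60  61  60  55  67  95 104 102  93 109 127
  89 142]
bar row [142 135 120  92  75  86  98 100  86  89 100 100  95 133 148 147 147]
dish row [158 159 123  75 100 102 106 107 105 103 105 106 106 106 103 105 107 105
 106 105 107 107  99 115 143 159 159]
tray [160 160 161 160 121  62  91 123 121 121 121 120 122 122 123 121 123 122
 123 121 117 102  97 161 160 161 160]
roll [109 111  98  22  19  21  36 113 113 110 111 110 111 111 105  68  91  27
  36  34 134 160 161]
strip row w1 [159 158 159 159 158 157 160 161 152 111 145 147 122 126 119 117 152 158
 155 158 161 158 159 160 159 158 155 154 157 159]
tip [ 613.4 -288.8   78. ]
```

Run:
```python
from fit import *
w1=pickle.load(open('w1.pkl','rb')); w2=pickle.load(open('w2.pkl','rb'))
def go(n,*a,**k):
    b,c,s,r,P=blob(*a,**k); print(n,b,'ell',c,s,'rect',np.array(r[0]),np.array(r[1]),round(r[2],1))
go('cup w2',w2,(385,76),38,0,130,20); go('cup w1',w1,(364,320),28,0,130,20)
go('dish w1',w1,(275,275),40,0,130,8)
go('tray w1',w1,(269,135),58,0,135,18)
go('roll w1',w1,(390,195),30,0,75,19)
go('meas yellow',w1,(385,48),55,(15,120,120),(40,255,255),62,hsv=True)
go('mount black w2',w2,(244,293),40,0,60,30)
go('mount black w2 seat',w2,(244,293),40,0,60,10)
im=w2['img']
c=cv2.resize(im[110:340,200:420],None,fx=2.6,fy=2.6,interpolation=cv2.INTER_CUBIC); 
c1=cv2.resize(w1['img'][0:110,330:440],None,fx=2,fy=2,interpolation=cv2.INTER_CUBIC)
cv2.imwrite('pics/c2.png',np.hstack([c,np.vstack([c1,np.zeros((c.shape[0]-220,220,3),np.uint8)])]))
```

```text
cup w2 (355, 44, 60, 65) ell [ 623.5 -110.6] [56.1 58.1] rect [ 623.7 -110.6] [57.9 55.5] 36.5
cup w1 (345, 301, 39, 40) ell [ 623.3 -103.4] [55.9 65. ] rect [ 623.5 -103.8] [54.4 63.9] 1.0
dish w1 (238, 238, 70, 67) ell [497.5 -29.4] [ 99.3 107.6] rect [494.4 -32.8] [100.2  94.8] 87.1
tray w1 (234, 88, 81, 104) ell [499.9 144.6] [122.4 139.7] rect [499.1 143.2] [100.3 117.2] 8.0
roll w1 (364, 170, 51, 51) ell [649.   77.9] [62.7 66.7] rect [648.6  77.7] [62.7 65.8] 54.5
meas yellow (365, 7, 44, 70) ell [628.5 243.8] [40.2 71.6] rect [630.2 243.9] [59. 33.] 74.5
mount black w2 (221, 269, 40, 54) ell [ 469.8 -343.9] [48.5 77.6] rect [ 469.4 -340.3] [42.3 67. ] 1.7
mount black w2 seat (221, 269, 40, 54) ell [ 465.  -354.4] [50.5 82.1] rect [ 464.5 -350.9] [44.6 70.6] 1.7
```

View pics/c2.png

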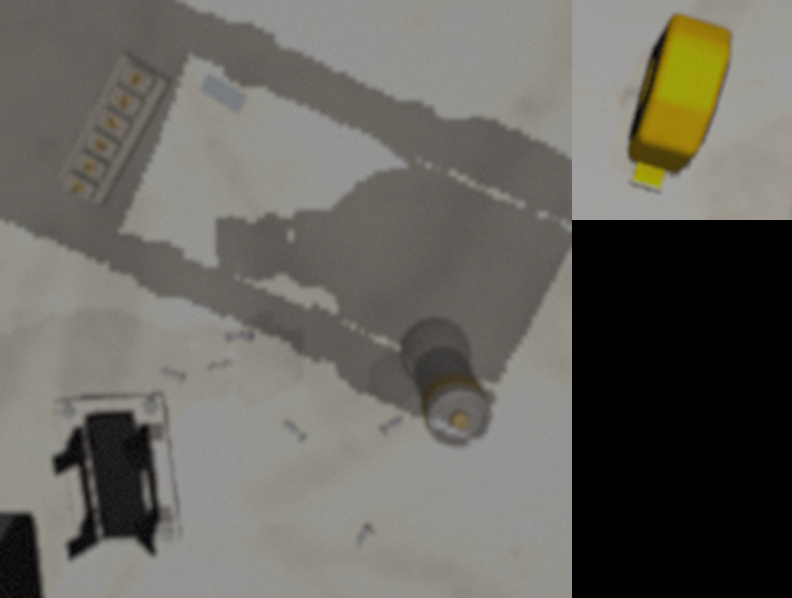

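The crop shows the barrel's tip at full-image (377,271.5) and the near edge of its foot at (367,232). The mount and strip also show clearly. The measure leans about 15° from y, with its tape end pointing down-image toward −y.

Run:
```python
from fit import *
w1=pickle.load(open('w1.pkl','rb')); w2=pickle.load(open('w2.pkl','rb'))
C=lambda u,v:(200+u/2.6,110+v/2.6)
print('tip',onz(w2,*C(461,420),78)); print('foot near edge',onz(w2,*C(433,318),0)); print('foot mid x',onz(w2,*C(435,350),14)[0])
print('top circle',onz(w2,*C(458,412),70))
print('strip',[onz(w2,*C(*p),10)[:2] for p in [(124,53),(168,80),(102,203),(60,180)]])
print('seat ends',[onz(w2,*C(*p),10)[:2] for p in [(85,413),(133,412),(98,540),(142,538)]])
print('foot corners',[onz(w2,*C(*p),2)[:2] for p in [(54,398),(163,393),(182,540)]])
print(w2['T'][:3,3])
# roll via top cam; dish via top
d=shot('top')
def go(n,*a,**k):
    b,c,s,r,P=blob(*a,**k); print(n,b,'ell',c,s,'rect',np.array(r[0]),np.array(r[1]),round(r[2],1))
go('roll top',d,(260,245),22,0,75,19); go('dish top',d,(312,317),28,0,135,8); go('cup top',d,(345,258),18,0,135,20); go('tray top',d,(224,314),34,0,135,18)
```

```text
tip [ 615.7 -289.4   78. ]
foot near edge [ 614.5 -274.8    0. ]
foot mid x 613.9877235191551
top circle [ 615.8 -289.7   70. ]
strip [array([ 486.4, -159.9]), array([ 503.3, -170.4]), array([ 473., -220.]), array([ 456.4, -210.3])]
seat ends [array([ 458. , -315.4]), array([ 479.7, -315.1]), array([ 458.8, -380.7]), array([ 479.6, -379.8])]
foot corners [array([ 442.4, -311.4]), array([ 492.3, -309.3]), array([ 497.2, -385.9])]
[ 559.6 -143.5  401.2]
roll top (245, 231, 29, 29) ell [651.7  75.6] [60.1 62.4] rect [651.5  75.6] [62.1 57.9] 45.8
dish top (296, 297, 28, 10) ell [527.7 -35.3] [26.3 57.9] rect [533.3 -33.8] [16.  59.3] 9.5
cup top (332, 246, 25, 25) ell [ 624.7 -108.7] [52.1 55. ] rect [ 624.5 -108.2] [52.1 51.8] 0.5
tray top (198, 297, 53, 36) ell [502.7 145.4] [ 91.2 124.1] rect [501.6 146.4] [ 63.6 109. ] 8.2
```

```bash
python3 -m handwheel '[-1,-16,14,27,0,0,0, -1,-16,14,27,0,0,0, -1,-16,14,27,0,0,0, -1,-16.5,13.5,27,0,0,0, -1,0,0,30,0,0,0, -1,0,0,30,0,0,0, -1,0,0,30,0,0,0, -1,0,0,30,0,0,0, -1,0,0,0,0,0,0, -1,0,0,0,0,0,0]' 40
python3 -c "
from h import *
shot('wrist','w3.png')"
```

```text
time: 4.93
position: [613.0, -288.5, 26.9]
eef_rot: [[0.003, 1.0, -0.004], [1.0, -0.003, 0.002], [0.002, -0.004, -1.0]]
ft_force: [0.7, -0.2, -0.1]
width: 85.6
grasp_force: 0.0
```

View pics/w3.png

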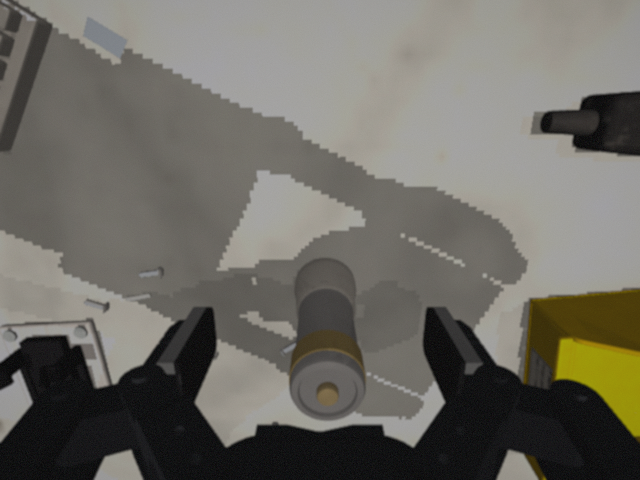

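The barrel stands midway between the fingers, with its tip at (327,393). Closing and lifting.

```bash
python3 -m handwheel '[0,0,0,0,0,0,0, 0.3,0,0,0,0,0,0, 1,0,0,0,0,0,0, 1,0,0,0,0,0,0, 1,0,0,0,0,0,0, 1,0,0,0,0,0,0, 1,0,0,0,0,0,0, 1,0,0,0,0,0,0]' 40
python3 -m handwheel '[1,0,0,0,0,0,0, 1,0,0,0,0,0,0,1,0,0,-10,0,0,0, 1,0,0,-25,0,0,0, 1,0,0,-25,0,0,0]'
```

```text
time: 5.65
position: [614.6, -291.2, 29.4]
eef_rot: [[0.005, 1.0, 0.001], [1.0, -0.005, -0.001], [-0.001, 0.001, -1.0]]
ft_force: [-1.2, -0.1, 5.5]
width: 23.4
grasp_force: 39.8
time: 6.07
position: [611.7, -289.8, 86.5]
eef_rot: [[0.005, 1.0, -0.005], [1.0, -0.005, 0.003], [0.003, -0.005, -1.0]]
ft_force: [0.3, -1.2, -1.3]
width: 23.5
grasp_force: 39.4
```

```bash
python3 -m handwheel '[1,18,1,0,0,0,0, 1,36,2,0,0,0,0, 1,36,2,0,0,0,0, 1,36,2,0,0,0,0, 1,36,2,0,0,0,0, 1,18,0,0,0,0,0, 1,0,0,0,0,0,0, 1,0,0,0,0,0,0, 1,0,0,15,0,0,0, 1,0,0,0,0,0,0, 1,0,0,0,0,0,0]'
python3 -c "
from h import *
shot('wrist','w4.png')"
```

```text
time: 6.98
position: [622.3, -111.6, 71.9]
eef_rot: [[0.006, 1.0, -0.003], [1.0, -0.006, 0.0], [0.0, -0.003, -1.0]]
ft_force: [0.7, 0.5, -0.1]
width: 23.6
grasp_force: 39.4
```

View pics/w4.png

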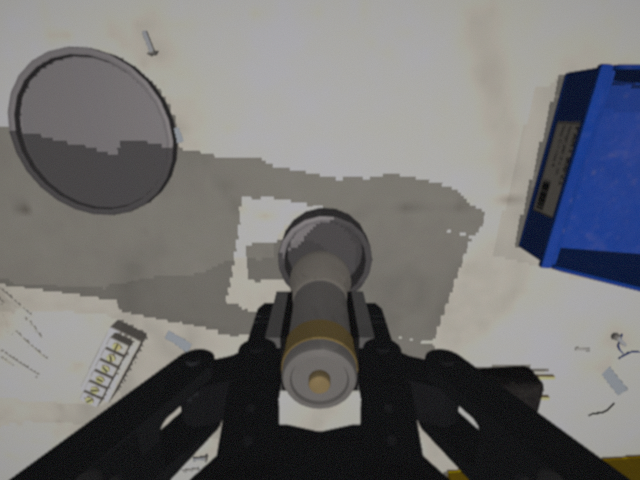

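The cup rim is at u 279–371 with its top edge at v≈208, so it is centred near (325,253). The barrel foot is at u≈319, so it lines up to within a few mm.

Run:
```python
from fit import *
d=shot('wrist'); pickle.dump(d,open('w4.pkl','wb'))
print('cup l,r,top',onz(d,279,253,20),onz(d,371,253,20),onz(d,324,208,20)); print('tip',onz(d,319,383,120),monitor.state()['position'])
for n,u,v in [('dishL',8,115),('dishT',78,46),('dishR',177,140),('dishB',105,214)]: print(n,onz(d,u,v,8))
```

```text
cup l,r,top [ 599.3 -105.2   20. ] [ 652.3 -105.6   20. ] [625.3 -78.7  20. ]
tip [ 622.6 -111.1  120. ] [ 623.6 -111.8   73.3]
dishL [454.2 -28.8   8. ]
dishT [499.6   4.5   8. ]
dishR [544.2 -42.5   8. ]
dishB [496.  -84.6   8. ]
```

```bash
python3 -m handwheel '[1,3,2,10,0,0,0, 1,0,0,14,0,0,0, 1,0,0,10,0,0,0, 1,0,0,3,0,0,0, 1,0,0,1,0,0,0, 1,0,0,0,0,0,0, 1,0,0,0,0,0,0]'; python3 -m handwheel '[1,0,0,1,0,0,0, 1,0,0,1,0,0,0, 1,0,0,0,0,0,0]'
```

```text
time: 7.67
position: [625.7, -107.8, 34.9]
eef_rot: [[0.005, 1.0, -0.0], [1.0, -0.005, 0.0], [0.0, -0.0, -1.0]]
ft_force: [-0.2, 0.3, -0.9]
width: 23.7
grasp_force: 39.3
time: 7.92
position: [626.1, -107.9, 33.5]
eef_rot: [[0.005, 1.0, 0.001], [1.0, -0.005, -0.0], [-0.0, 0.001, -1.0]]
ft_force: [-0.9, -0.5, -1.5]
width: 23.9
grasp_force: 39.5
```

```bash
python3 -m handwheel '[1,0,0,0.7,0,0,0, 1,0,0,0,0,0,0]'; python3 -m handwheel '[0.3,0,0,0,0,0,0, 0.0,0,0,0,0,0,0, -0.3,0,0,0,0,0,0, -1,0,0,0,0,0,0, -1,0,0,0,0,0,0, -1,0,0,0,0,0,0, -1,0,0,-15,0,0,0, -1,0,0,-35,0,0,0, -1,0,0,-35,0,0,0, -1,0,0,-35,0,0,0]'
```

```text
time: 8.08
position: [626.2, -107.9, 33.4]
eef_rot: [[0.005, 1.0, 0.001], [1.0, -0.005, -0.0], [-0.0, 0.001, -1.0]]
ft_force: [-2.4, 0.4, 4.7]
width: 23.7
grasp_force: 39.9
time: 8.92
position: [625.1, -107.7, 153.0]
eef_rot: [[0.005, 1.0, -0.002], [1.0, -0.005, 0.0], [0.0, -0.002, -1.0]]
ft_force: [0.8, 0.5, 1.0]
width: 85.4
grasp_force: 0.0
```

```bash
python3 -m handwheel '[-1,37,5,0,0,0,0, -1,37,5,0,0,0,0, -1,37,5,0,0,0,0, -1,37,5,0,0,0,0, -1,36,5,0,0,0,0, -1,0,0,0,0,0,0, -1,0,0,0,0,0,0, -1,0,0,0,0,0,0]'
python3 - <<'E'
from fit import *
d=shot('wrist','w5.png'); s=monitor.state(); print(s['position'])
p=proj(d,np.array([650,76.5,19])); print(p)
b,c,sz,r,P=blob(d,(int(p[0]),int(p[1])),65,0,70,19); print(b,c,sz,r)
E
```

```text
time: 9.58
position: [651.5, 75.9, 152.3]
eef_rot: [[0.004, 1.0, -0.001], [1.0, -0.004, -0.001], [-0.001, -0.001, -1.0]]
ft_force: [-0.5, -0.4, 0.8]
width: 85.2
grasp_force: 0.0
[651.5  75.2 152.3]
(np.float64(318.29999418315555), np.float64(222.743436444454))
(280, 180, 80, 80) [651.1  77.9] [62.9 65.5] ((651.2257080078125, 78.2847900390625), (64.5942611694336, 62.91025161743164), 84.6269302368164)
```

View pics/w5.png

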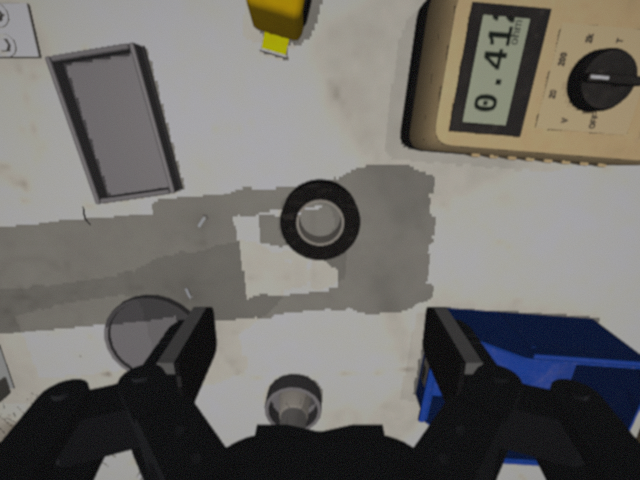

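The roll is at (320,220), centred between the fingers. The barrel stands inside the cup at (293,400), and the tray and dish are clear.

```bash
python3 -m handwheel '[-1,2,0,35,0,0,0, -1,0,0,38,0,0,0, -1,0,0,38,0,0,0, -1,0,0,25,0,0,0, -1,0,0,12,0,0,0, -1,0,0,3,0,0,0, -1,0,0,0,0,0,0, -1,0,0,0,0,0,0, -1,0,0,0,0,0,0]'
python3 -m handwheel '[-0.5,0,0,0,0,0,0, 0,0,0,0,0,0,0, 1,0,0,0,0,0,0, 1,0,0,0,0,0,0, 1,0,0,0,0,0,0, 1,0,0,0,0,0,0, 1,0,0,0,0,0,0]' 40
```

```text
time: 10.38
position: [654.1, 77.8, 4.3]
eef_rot: [[0.005, 1.0, 0.005], [1.0, -0.005, 0.0], [0.0, 0.005, -1.0]]
ft_force: [0.1, 0.0, 0.5]
width: 85.6
grasp_force: 0.0
time: 10.97
position: [653.2, 78.2, 4.1]
eef_rot: [[0.004, 1.0, 0.003], [1.0, -0.004, 0.0], [0.0, 0.003, -1.0]]
ft_force: [-2.6, 0.5, 6.3]
width: 61.1
grasp_force: 45.8
```

```bash
python3 -m handwheel '[1,0,0,-8,0,0,0, 1,0,0,-16,0,0,0, 1,0,0,-16,0,0,0, 1,0,0,-10,0,0,0, 1,-12,-15,0,0,0,0, 1,-21,-28,0,0,0,0, 1,-23,-31,0,0,0,0, 1,-23,-31,0,0,0,0, 1,-22,-30,0,0,0,0, 1,-14,-18,0,0,0,0, 1,0,0,0,0,0,0, 1,0,0,0,0,0,0]'
python3 - <<'E'
from fit import *
d=shot('wrist','w6.png'); pickle.dump(d,open('w6.pkl','wb')); s=monitor.state(); print(s['position'],s['width'],s['grasp_force'])
print(proj(d,np.array([499,-37.5,8])),proj(d,np.append(s['position'][:2],s['position'][2]+14)))
E
```

```text
time: 11.97
position: [497.5, -36.8, 52.0]
eef_rot: [[0.007, 1.0, 0.001], [1.0, -0.007, 0.0], [0.0, 0.001, -1.0]]
ft_force: [1.3, -0.0, -0.9]
width: 60.8
grasp_force: 46.6
[498.9 -36.4  52.4] 60.55756088243299 46.621184395608
(np.float64(322.8456883027737), np.float64(270.43088803228784)) (np.float64(323.96645144972956), np.float64(326.7005917358307))
```

View pics/w6.png

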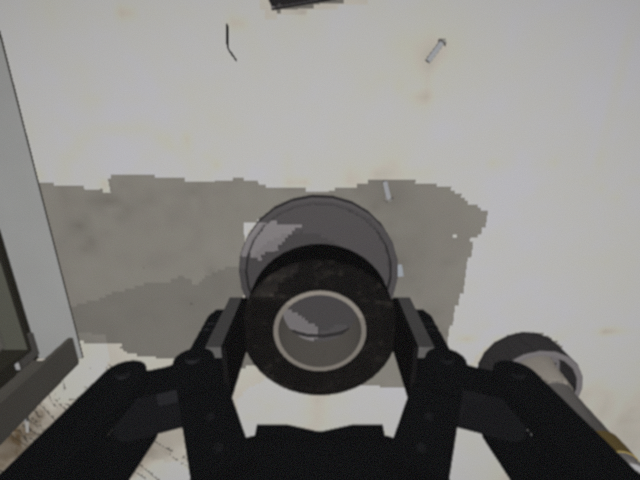

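The roll hangs level, with its ring centre at (320,325). The dish rim spans u 240–398 with its top edge at v≈195, so the two are aligned in x. The dish centre works out at y≈−39. Lowering.

```bash
python3 -m handwheel '[1,-1.5,0,10,0,0,0, 1,0,0,16,0,0,0, 1,0,0,10,0,0,0, 1,0,0,4,0,0,0, 1,0,0,1,0,0,0, 1,0,0,0,0,0,0, 1,0,0,0,0,0,0]'; python3 -m handwheel '[1,0,0,1,0,0,0, 1,0,0,1,0,0,0, 1,0,0,0,0,0,0]'
```

```text
time: 12.6
position: [498.7, -37.6, 10.7]
eef_rot: [[0.004, 1.0, 0.0], [1.0, -0.004, -0.0], [-0.0, 0.0, -1.0]]
ft_force: [-0.1, -0.5, -1.5]
width: 60.7
grasp_force: 46.7
time: 12.85
position: [498.4, -37.8, 8.9]
eef_rot: [[0.005, 1.0, 0.001], [1.0, -0.005, -0.0], [-0.0, 0.001, -1.0]]
ft_force: [0.0, 0.7, -0.1]
width: 60.7
grasp_force: 46.7
```

```bash
python3 -m handwheel '[1,0,0,1,0,0,0, 1,0,0,0.5,0,0,0, 1,0,0,0,0,0,0]'; python3 -m handwheel '[0,0,0,0,0,0,0, -0.5,0,0,0,0,0,0, -1,0,0,0,0,0,0, -1,0,0,0,0,0,0, -1,0,0,-10,0,0,0, -1,0,0,-30,0,0,0, -1,0,0,-38,0,0,0, -1,0,0,-38,0,0,0, -1,0,0,-38,0,0,0]'
```

```text
time: 13.1
position: [498.6, -37.9, 8.2]
eef_rot: [[0.005, 1.0, 0.001], [1.0, -0.005, -0.0], [-0.0, 0.001, -1.0]]
ft_force: [-3.5, 1.0, 6.6]
width: 60.9
grasp_force: 48.1
time: 13.85
position: [497.6, -37.7, 163.0]
eef_rot: [[0.005, 1.0, -0.001], [1.0, -0.005, 0.0], [0.0, -0.001, -1.0]]
ft_force: [1.0, -0.2, 0.6]
width: 85.3
grasp_force: 0.0
```

```bash
python3 -m handwheel '[-1,36,18,0,0,0,0, -1,36,18,-4,0,0,0, -1,36,18,-4,0,0,0, -1,36,18,-4,0,0,0, -1,36,18,-4,0,0,0, -1,36,18,-4,0,0,0, -1,36,20,-4,0,0,0, -1,0,0,0,0,0,0, -1,0,0,0,0,0,0, -1,0,0,0,0,0,0]'
python3 - <<'E'
from fit import *
d=shot('wrist','w7.png'); pickle.dump(d,open('w7.pkl','wb')); s=monitor.state(); print(s['position'])
p=proj(d,np.array([629,243,62])); print(p)
b,c,sz,r,P=blob(d,(int(p[0]),int(p[1])),110,(15,120,90),(40,255,255),62,hsv=True); print(b,r)
E
```

```text
time: 14.68
position: [626.8, 213.6, 184.9]
eef_rot: [[0.004, 1.0, -0.001], [1.0, -0.004, -0.001], [-0.001, -0.001, -1.0]]
ft_force: [-0.2, 0.8, -0.7]
width: 85.5
grasp_force: 0.0
[626.7 212.9 184.8]
(np.float64(323.0003080064378), np.float64(189.22721704658284))
(298, 136, 58, 88) ((631.641357421875, 247.57630920410156), (64.0125503540039, 33.53292465209961), 74.99036407470703)
```

View pics/w7.png

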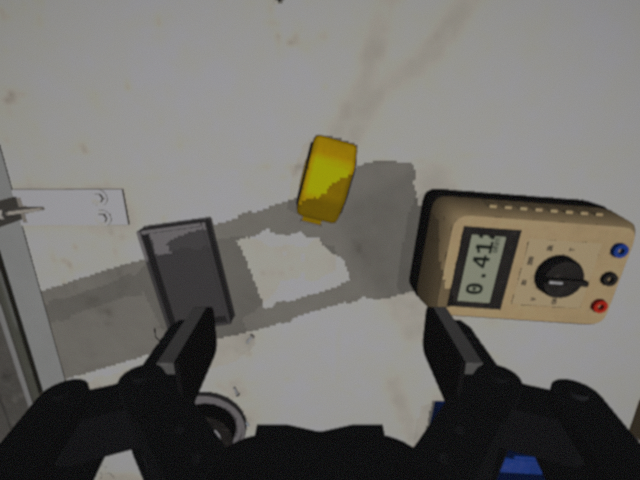

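The measure's yellow case is at (327,180), tilted 15°. The tape end points down-image at (315,220). The tester's nearest edge is at u≈415, about 40 mm clear of the open fingers.

```bash
python3 -m handwheel '[-1,33.5,4.5,0,0,0,0, -1,0,0,23,0,0,5, -1,0,0,30,0,0,5, -1,0,0,30,0,0,4.8, -1,0,0,30,0,0,0, -1,0,0,30,0,0,0, -1,0,0,15,0,0,0, -1,0,0,5,0,0,0, -1,0,0,0,0,0,0, -1,0,0,0,0,0,0, -1,0,0,0,0,0,0]'
python3 - <<'E'
from fit import *
d=shot('wrist','w8.png'); s=monitor.state(); print(s['position'],s['eef_rot'][:,1])
E
```

```text
time: 15.65
position: [634.1, 247.5, 24.8]
eef_rot: [[0.261, 0.965, 0.004], [0.965, -0.261, 0.001], [0.002, 0.004, -1.0]]
ft_force: [0.8, 0.0, -0.5]
width: 85.3
grasp_force: 0.0
[634.1 247.6  24.9] [ 1.  -0.3  0. ]
```

View pics/w8.png

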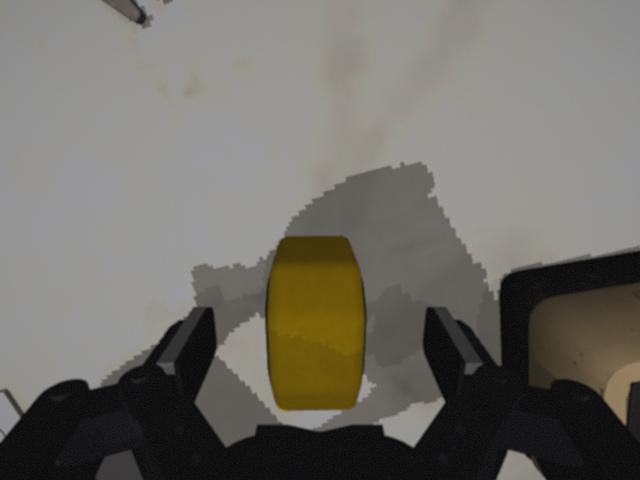

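The case sits between the fingers at u 266–365, square to them. Gripping, and meanwhile locating the tray from the stored pictures.

```bash
python3 -m handwheel '[0,0,0,0,0,0,0, 0,0,0,0,0,0,0, 1,0,0,0,0,0,0, 1,0,0,0,0,0,0, 1,0,0,0,0,0,0, 1,0,0,0,0,0,0, 1,0,0,0,0,0,0, 1,0,0,0,0,0,0]' 80
python3 -m handwheel '[1,0,0,-5,0,0,0, 1,0,0,-15,0,0,0, 1,0,0,-25,0,0,0, 1,0,0,-15,0,0,0, 1,0,0,0,0,0,0, 1,0,0,0,0,0,0]'
python3 - <<'E'
from fit import *
d=pickle.load(open('w7.pkl','rb'))
print([onz(d,u,v,18)[:2] for u,v in [(139,230),(210,218),(233,320)]])
d5=dict(d); d5['img']=cv2.imread('pics/w5.png'); W=np.eye(4); R=np.array([[.004,1,-.001],[1,-.004,-.001],[-.001,-.001,-1]]); W[:3,:3]=R; W[:3,3]=[651.5,75.5,152.3]; d5['T']=W@np.array(d['mount'])
print([onz(d5,u,v,18)[:2] for u,v in [(48,60),(142,42),(183,190),(98,203)]])
b,c,s,r,P=blob(d5,(116,122),95,0,125,18); print(b,r,P.min(0),P.max(0))
b,c,s,r,P=blob(d5,(116,122),95,0,100,18); print(b,r)
E
```

```text
time: 16.37
position: [632.4, 247.5, 22.7]
eef_rot: [[0.26, 0.966, 0.001], [0.966, -0.26, 0.001], [0.001, 0.001, -1.0]]
ft_force: [-0.4, 1.4, 4.4]
width: 33.0
grasp_force: 79.8
time: 16.87
position: [633.4, 247.4, 84.1]
eef_rot: [[0.26, 0.966, 0.004], [0.966, -0.26, 0.001], [0.002, 0.003, -1.0]]
ft_force: [-0.4, -1.0, -1.1]
width: 32.9
grasp_force: 79.4
[array([464.7, 198. ]), array([529.4, 208.9]), array([541.4, 105.6])]
[array([463.7, 193.9]), array([530.6, 204.7]), array([545.8, 102.5]), array([478.1,  92.5])]
(46, 43, 138, 161) ((504.4689636230469, 148.92919921875), (72.10421752929688, 105.34332275390625), 7.974762439727783) [462.   92.5] [546.3 204.1]
(48, 45, 123, 158) ((499.762939453125, 148.38861083984375), (59.10219955444336, 103.61263275146484), 7.869809627532959)
```

```bash
python3 -m handwheel '[1,0,0,0,0,0,-5.8, 1,0,0,0,0,0,-5.8, 1,0,0,0,0,0,-5.8, 1,0,0,0,0,0,-5.8, 1,-8,-15,0,0,0,0, 1,-15,-29,0,0,0,0, 1,-15,-29,0,0,0,0, 1,-15,-29,0,0,0,0, 1,-13,-26,0,0,0,0, 1,-8,-15,0,0,0,0, 1,0,0,0,0,0,0, 1,0,0,0,0,0,0]'
python3 - <<'E'
from fit import *
d=shot('wrist','w9.png'); pickle.dump(d,open('w9.pkl','wb')); s=monitor.state(); print(s['position'],s['eef_rot'][:,1],s['width'])
# tray rim far corners predicted vs lines: profile along image column/rows
g=cv2.GaussianBlur(cv2.cvtColor(d['img'],cv2.COLOR_BGR2GRAY),(3,3),0)
R=lambda a:np.array([np.cos(np.radians(a)),np.sin(np.radians(a))])
c=np.array([503,148]); sx,ly=R(8.3),R(98.3)
for n,dirn,off in [('long+',ly,np.zeros(2)),('right',sx,ly*30),('left',-sx,ly*30),('long+ r',ly,sx*18),('long+ l',ly,-sx*18)]:
    rng=np.arange(20,75,3) if 'long' not in n else np.arange(17,60,3)
    if 'long' in n: rng=np.arange(35,75,2)
    print(n,[ (int(t),int(g[int(q[1]),int(q[0])])) for t in rng for q in [proj(d,np.append(c+off+dirn*t,18))]])
E
```

```text
time: 17.87
position: [499.5, 153.0, 80.9]
eef_rot: [[-0.14, 0.99, -0.002], [0.99, 0.14, -0.0], [-0.0, -0.002, -1.0]]
ft_force: [1.4, 0.3, -1.7]
width: 33.4
grasp_force: 79.8
[500.9 153.6  81.6] [ 1.   0.1 -0. ] 33.049562833186314
long+ [(35, 71), (37, 73), (39, 113), (41, 113), (43, 114), (45, 115), (47, 115), (49, 109), (51, 96), (53, 91), (55, 51), (57, 146), (59, 161), (61, 160), (63, 160), (65, 160), (67, 160), (69, 160), (71, 160), (73, 160)]
right [(20, 70), (23, 60), (26, 56), (29, 82), (32, 112), (35, 112), (38, 111), (41, 111), (44, 112), (47, 111), (50, 111), (53, 111), (56, 111), (59, 111), (62, 111), (65, 110), (68, 109), (71, 108), (74, 160)]
left [(20, 69), (23, 76), (26, 78), (29, 52), (32, 101), (35, 138), (38, 142), (41, 160), (44, 160), (47, 160), (50, 160), (53, 160), (56, 158), (59, 157), (62, 159), (65, 159), (68, 159), (71, 159), (74, 160)]
long+ r [(35, 71), (37, 70), (39, 70), (41, 71), (43, 71), (45, 72), (47, 96), (49, 108), (51, 96), (53, 85), (55, 45), (57, 152), (59, 161), (61, 160), (63, 160), (65, 160), (67, 160), (69, 160), (71, 160), (73, 160)]
long+ l [(35, 113), (37, 114), (39, 114), (41, 114), (43, 115), (45, 115), (47, 115), (49, 110), (51, 95), (53, 94), (55, 51), (57, 150), (59, 160), (61, 160), (63, 160), (65, 161), (67, 159), (69, 159), (71, 159), (73, 159)]
```

```bash
python3 -m handwheel '[1,2.5,0.5,10,0,0,0, 1,0,0,15,0,0,0, 1,0,0,12,0,0,0, 1,0,0,6,0,0,0, 1,0,0,0,0,0,0, 1,0,0,0,0,0,0]'; python3 -m handwheel '[1,0,0,5,0,0,0, 1,0,0,4,0,0,0, 1,0,0,1,0,0,0, 1,0,0,0,0,0,0, 1,0,0,0,0,0,0]'
```

```text
time: 18.42
position: [500.7, 156.3, 38.1]
eef_rot: [[-0.141, 0.99, -0.002], [0.99, 0.141, -0.0], [-0.0, -0.002, -1.0]]
ft_force: [0.1, -0.8, -1.6]
width: 33.2
grasp_force: 79.8
time: 18.83
position: [501.2, 156.2, 29.2]
eef_rot: [[-0.141, 0.99, 0.0], [0.99, 0.141, 0.0], [0.0, 0.0, -1.0]]
ft_force: [-0.9, 0.1, -1.3]
width: 33.1
grasp_force: 79.8
```

```bash
python3 -m handwheel '[1,0,0,1,0,0,0, 1,0,0,1,0,0,0, 1,0,0,0,0,0,0, 1,0,0,0,0,0,0]'; python3 -m handwheel '[1,0,0,0.7,0,0,0, 1,0,0,0,0,0,0, 1,0,0,0,0,0,0]'
```

```text
time: 19.17
position: [501.1, 156.2, 27.1]
eef_rot: [[-0.141, 0.99, 0.0], [0.99, 0.141, -0.0], [-0.0, 0.0, -1.0]]
ft_force: [-0.7, -0.4, -1.3]
width: 33.2
grasp_force: 79.8
time: 19.42
position: [501.3, 156.3, 26.7]
eef_rot: [[-0.141, 0.99, 0.0], [0.99, 0.141, 0.0], [0.0, 0.0, -1.0]]
ft_force: [-1.2, 0.7, 2.7]
width: 32.8
grasp_force: 80.2
```

```bash
python3 -m handwheel '[0.2,0,0,0,0,0,0, -0.2,0,0,0,0,0,0, -1,0,0,0,0,0,0, -1,0,0,0,0,0,0, -1,0,0,-15,0,0,0, -1,0,0,-35,0,0,0, -1,0,0,-12,0,0,6.5, -1,0,0,-12,0,0,6.5, -1,0,0,-12,0,0,6.5, -1,0,0,-12,0,0,6.5, -1,0,0,-12,0,0,6.5, -1,0,0,-12,0,0,6.5]'
python3 -m handwheel '[-1,-20,10,0,0,0,0, -1,-35,18,0,0,0,0, -1,-35,18,0,0,0,0, -1,-35,18,0,0,0,0, -1,-35,18,0,0,0,0, -1,-35,18,0,0,0,0, -1,-35,18,0,0,0,0, -1,-35,18,0,0,0,0, -1,-35,18,0,0,0,0, -1,-8,6,0,0,0,0, -1,0,0,0,0,0,0, -1,0,0,0,0,0,0]'
python3 -m handwheel '[-1,0,0,0,0,0,0]'
python3 - <<'E'
from fit import *
d=shot('wrist','w10.png'); pickle.dump(d,open('w10.pkl','wb')); s=monitor.state(); print(s['position'],s['eef_rot'][:,1])
g=cv2.GaussianBlur(cv2.cvtColor(d['img'],cv2.COLOR_BGR2GRAY),(3,3),0)
R=lambda a:np.array([np.cos(np.radians(a)),np.sin(np.radians(a))])
c=np.array([480,-190]); sx,ly=R(-31),R(59)
def prof(n,o,dirn,rng,z): print(n,[(int(t),int(g[int(round(q[1])),int(round(q[0]))])) for t in rng for q in [proj(d,np.append(c+o+dirn*t,z))]])
for k in (-20,0,20): prof('short %d'%k,ly*k,sx,range(-22,23,2),10)
prof('long',0*sx,ly,range(-44,45,2),10); prof('long8',sx*8,ly,range(-44,45,2),10)
E
```

```text
time: 20.42
position: [501.0, 156.2, 149.0]
eef_rot: [[0.518, 0.855, 0.0], [0.855, -0.518, -0.0], [0.0, 0.0, -1.0]]
ft_force: [0.4, 0.5, 0.7]
width: 85.0
grasp_force: 0.0
time: 21.42
position: [480.2, -190.4, 148.2]
eef_rot: [[0.515, 0.857, -0.0], [0.857, -0.515, 0.001], [0.001, -0.001, -1.0]]
ft_force: [0.1, 1.4, 0.5]
width: 85.5
grasp_force: 0.0
time: 21.5
position: [480.1, -189.2, 148.1]
eef_rot: [[0.513, 0.858, -0.001], [0.858, -0.513, 0.001], [0.0, -0.001, -1.0]]
ft_force: [0.5, -0.7, 0.1]
width: 85.7
grasp_force: 0.0
[ 480.2 -188.8  148.1] [ 0.9 -0.5 -0. ]
short -20 [(-22, 145), (-20, 147), (-18, 148), (-16, 148), (-14, 145), (-12, 140), (-10, 147), (-8, 140), (-6, 147), (-4, 129), (-2, 117), (0, 119), (2, 109), (4, 103), (6, 103), (8, 102), (10, 91), (12, 93), (14, 92), (16, 92), (18, 92), (20, 91), (22, 92)]
short 0 [(-22, 100), (-20, 123), (-18, 131), (-16, 101), (-14, 99), (-12, 99), (-10, 108), (-8, 99), (-6, 107), (-4, 106), (-2, 97), (0, 92), (2, 106), (4, 107), (6, 106), (8, 106), (10, 95), (12, 97), (14, 99), (16, 99), (18, 100), (20, 100), (22, 100)]
short 20 [(-22, 1
[... 534 characters left out ...]
88), (10, 92), (12, 98), (14, 103), (16, 86), (18, 87), (20, 94), (22, 94), (24, 103), (26, 106), (28, 92), (30, 112), (32, 146), (34, 148), (36, 148), (38, 148), (40, 147), (42, 118), (44, 98)]
long8 [(-44, 85), (-42, 92), (-40, 94), (-38, 93), (-36, 97), (-34, 120), (-32, 142), (-30, 144), (-28, 145), (-26, 143), (-24, 116), (-22, 104), (-20, 102), (-18, 103), (-16, 105), (-14, 106), (-12, 101), (-10, 105), (-8, 105), (-6, 105), (-4, 106), (-2, 107), (0, 106), (2, 107), (4, 108), (6, 108), (8, 108), (10, 109), (12, 109), (14, 110), (16, 109), (18, 110), (20, 111), (22, 111), (24, 110), (26, 110), (28, 96), (30, 85), (32, 95), (34, 112), (36, 140), (38, 146), (40, 128), (42, 100), (44, 99)]
```

Run:
```python
from fit import *
d=pickle.load(open('w10.pkl','rb'))
h=cv2.cvtColor(d['img'],cv2.COLOR_BGR2HSV); p=proj(d,np.array([480,-190,15]))
m=cv2.inRange(h,(12,70,60),(35,255,255)); k=np.zeros_like(m); cv2.circle(k,(int(p[0]),int(p[1])),70,255,-1); m&=k
n,l,st,ce=cv2.connectedComponentsWithStats(m); Q=[]
u=np.array([np.cos(np.radians(59)),np.sin(np.radians(59))]); v=np.array([u[1],-u[0]])
for i in range(1,n):
    if st[i,4]>8:
        q=onz(d,*ce[i],15)[:2]; Q.append(q); print(st[i,4],ce[i],q,(q-[480,-190])@u,(q-[480,-190])@v)
# mount: dark mask in w2, left/right tabs
w2=pickle.load(open('w2.pkl','rb'))
g=cv2.GaussianBlur(cv2.cvtColor(w2['img'],cv2.COLOR_BGR2GRAY),(3,3),0)
for y in (-322,-335,-348,-361,-374): print(y,[(x,int(g[int(round(q[1])),int(round(q[0]))])) for x in range(436,502,2) for q in [proj(w2,np.array([x,y,10]))]])
```

```text
19 [320.5 195.8] [ 491.6 -170.3] 22.875535692968274 -0.2430496261154457
32 [319.4 208.2] [ 485.8 -178.2] 13.097724237053113 -1.1150451699023545
28 [319.2 220.5] [ 480.5 -186.7] 3.077054681545654 -1.2249591707506013
28 [319.  232.6] [ 475.2 -195.3] -6.973764059964154 -1.3519108625174643
18 [319.  243.6] [ 470.5 -203.2] -16.258141407334655 -1.3678019812421023
-322 [(436, 144), (438, 145), (440, 145), (442, 143), (444, 142), (446, 143), (448, 144), (450, 139), (452, 104), (454, 77), (456, 73), (458, 46), (460, 27), (462, 27), (464, 29), (466, 28), (468, 28), (470, 28), (472, 28), (474, 29), (476, 30), (478, 33), (480, 53), (482, 43), (484, 36), (486, 65), (488, 91), (490, 93), (492, 104), (494, 121), (496, 134), (498, 147), (500, 147)]
-335 [(436, 146), (438, 145), (440, 136), (442, 107), (444, 90), (446, 52), (448, 22), (450, 16), (452, 17), (454, 25), (456, 39), (458, 55), (460, 31), (462, 28), (464, 27), (466, 28), (468, 27), (470, 27), (472, 27), (474, 24), (476, 19), (478, 19), (480, 19), (482, 19), (484, 24), (486, 72), (488, 108), (490, 146), (492, 143), (494, 134), (496, 138), (
[... 475 characters left out ...]
446, 138), (448, 140), (450, 143), (452, 119), (454, 84), (456, 50), (458, 87), (460, 73), (462, 29), (464, 27), (466, 27), (468, 26), (470, 25), (472, 27), (474, 28), (476, 28), (478, 28), (480, 42), (482, 88), (484, 87), (486, 49), (488, 103), (490, 129), (492, 142), (494, 136), (496, 126), (498, 135), (500, 145)]
-374 [(436, 140), (438, 140), (440, 140), (442, 141), (444, 142), (446, 141), (448, 137), (450, 93), (452, 28), (454, 16), (456, 23), (458, 70), (460, 78), (462, 35), (464, 23), (466, 24), (468, 26), (470, 25), (472, 24), (474, 25), (476, 22), (478, 15), (480, 15), (482, 14), (484, 26), (486, 87), (488, 111), (490, 119), (492, 117), (494, 125), (496, 131), (498, 131), (500, 145)]
```

```bash
python3 -m handwheel '[-1,-2.5,-1,30,0,0,-0.5, -1,0,0,38,0,0,0, -1,0,0,38,0,0,0, -1,0,0,25,0,0,0, -1,0,0,10,0,0,0, -1,0,0,3,0,0,0, -1,0,0,0,0,0,0, -1,0,0,0,0,0,0, -1,0,0,0,0,0,0]'
python3 -m handwheel '[-0.3,0,0,0,0,0,0, 0.2,0,0,0,0,0,0, 0.2,0,0,0,0,0,0, 0.2,0,0,0,0,0,0]' 60
```

```text
time: 22.3
position: [480.3, -192.5, 6.6]
eef_rot: [[0.505, 0.863, 0.004], [0.863, -0.505, -0.002], [0.0, 0.004, -1.0]]
ft_force: [0.7, 0.3, -0.1]
width: 85.2
grasp_force: 0.0
time: 22.63
position: [478.5, -192.1, 5.0]
eef_rot: [[0.506, 0.863, 0.001], [0.863, -0.506, -0.0], [0.0, 0.001, -1.0]]
ft_force: [-0.1, 0.3, -0.8]
width: 38.8
grasp_force: 0.0
```

```bash
python3 -m handwheel '[0.2,0,0,1.5,0,0,0, 0.2,0,0,1,0,0,0, 0.2,0,0,0,0,0,0, 1,0,0,0,0,0,0, 1,0,0,0,0,0,0, 1,0,0,0,0,0,0, 1,0,0,0,0,0,0, 1,0,0,0,0,0,0]' 60
```

```text
time: 23.3
position: [478.3, -192.0, 1.9]
eef_rot: [[0.506, 0.863, 0.0], [0.863, -0.506, -0.0], [-0.0, 0.0, -1.0]]
ft_force: [-1.1, 0.1, 1.2]
width: 20.2
grasp_force: 59.2
```

```bash
python3 -m handwheel '[1,0,0,-10,0,0,0, 1,0,0,-22,0,0,0, 1,0,0,-10,0,0,-5.6, 1,0,0,-10,0,0,-5.6, 1,0,0,-10,0,0,-5.6, 1,0,0,-10,0,0,-5.6, 1,0,0,-10,0,0,-5.6, 1,0,0,-10,0,0,-5.6]'
python3 -m handwheel '[1,-20,-3,0,0,0,0, 1,-38,-3,0,0,0,0, 1,-38,-3,0,0,0,0, 1,-38,-3,0,0,0,0, 1,-38,-3,0,0,0,0, 1,-24,-1,0,0,0,0, 1,0,0,0,0,0,0, 1,0,0,0,0,0,0, 1,0,0,0,0,0,0]'
python3 - <<'E'
from fit import *
d=shot('wrist','w11.png'); pickle.dump(d,open('w11.pkl','wb')); s=monitor.state(); print(s['position'],s['eef_rot'][:,1],s['width'])
p=proj(d,np.array([470,-348,10])); print(p)
u,v=int(p[0]),int(p[1]); c=d['img'][max(0,v-110):v+190,max(0,u-150):u+150]; print(max(0,v-110),max(0,u-150))
cv2.imwrite('pics/c11.png',cv2.resize(c,None,fx=2,fy=2,interpolation=cv2.INTER_CUBIC))
E
```

```text
time: 23.97
position: [478.0, -191.8, 94.9]
eef_rot: [[-0.061, 0.998, 0.0], [0.998, 0.061, 0.0], [-0.0, 0.0, -1.0]]
ft_force: [0.4, 0.3, -0.3]
width: 20.3
grasp_force: 59.1
time: 24.72
position: [472.7, -387.7, 93.8]
eef_rot: [[-0.056, 0.998, -0.001], [0.998, 0.056, 0.001], [0.001, -0.001, -1.0]]
ft_force: [0.4, 0.3, -0.6]
width: 20.3
grasp_force: 59.0
[ 472.8 -387.2   93.7] [ 1.   0.1 -0. ] 19.99197919020691
(np.float64(319.36422163472554), np.float64(185.5945440049666))
75 169
```

View pics/c11.png

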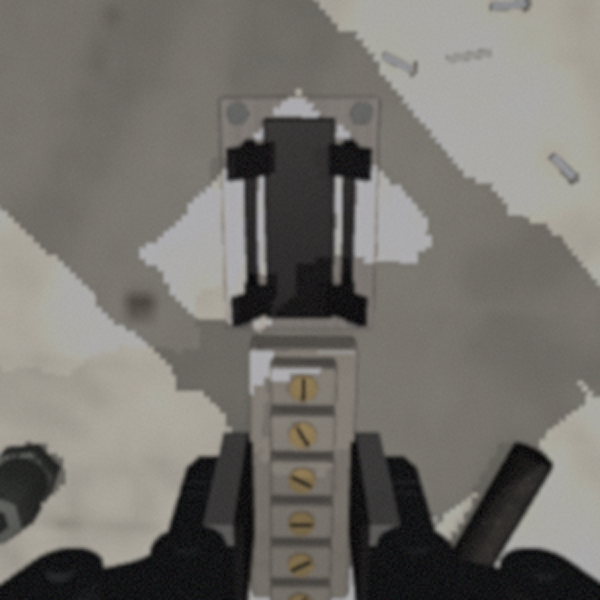

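The foot spans crop u 221–380 with its top edge at v 98. The tabs are at v≈160 and v≈307, and the mount axis at u≈299.5 runs vertical, so it is parallel to the held strip (u 250–356, screws at u≈302). The strip is gripped square and level.

Run:
```python
from fit import *
d=pickle.load(open('w11.pkl','rb')); iT=np.linalg.inv
C=lambda u,v:(169+u/2,75+v/2)
W=d['T']@iT(np.array(d['mount'])); tcp=W[:3,3]
def rel(u,v,z): return (W[:3,:3].T@(onz(d,*C(u,v),z)-tcp))[:2]
print('foot TL TR',rel(221,98,2),rel(380,98,2)); print('seat top edge',rel(263,118,10),rel(334,118,10))
for z in (30,36): print('tabs',z,[rel(u,v,z) for u,v in [(228,143),(371,143),(228,178),(371,178),(232,325),(366,325),(232,295),(366,295)]])
print('strip end (z tcp+8)',rel(250,348,tcp[2]+8),rel(356,348,tcp[2]+8)); print('screws',[rel(u,v,tcp[2]+15) for u,v in [(303,388),(302,434),(302,480),(301,522),(301,563)]])
```

```text
foot TL TR [ 76.5 -25. ] [76.4 24. ]
seat top edge [ 70.9 -11.8] [70.9  9.6]
tabs 30 [array([ 65.3, -20.6]), array([65.3, 19. ]), array([ 55.7, -20.9]), array([55.7, 19.3]), array([ 12.1, -21.1]), array([12.1, 19.1]), array([ 21.5, -20.8]), array([21.4, 18.8])]
tabs 36 [array([ 65.8, -20. ]), array([65.8, 18.5]), array([ 56.5, -20.3]), array([56.5, 18.7]), array([ 14.1, -20.5]), array([14.1, 18.5]), array([ 23.2, -20.2]), array([23.2, 18.3])]
strip end (z tcp+8) [ 31.8 -10.5] [31.8 10.5]
screws [array([26.2,  0. ]), array([16.5, -0.2]), array([ 6.2, -0.2]), array([-3.5, -0.4]), array([-13.5,  -0.4])]
```

```bash
python3 -m handwheel '[1,19,-0.4,0,0,0,0, 1,19,-0.4,10,0,0,0, 1,0,0,20,0,0,0, 1,0,0,14,0,0,0, 1,0,0,8,0,0,0, 1,0,0,0,0,0,0, 1,0,0,0,0,0,0]' 100; python3 -m handwheel '[1,0,0,4,0,0,0, 1,0,0,4,0,0,0, 1,0,0,4,0,0,0, 1,0,0,0,0,0,0]'; python3 -m handwheel '[1,0,0,3,0,0,0, 1,0,0,3,0,0,0, 1,0,0,0,0,0,0]'
```

```text
time: 25.35
position: [470.2, -349.6, 41.8]
eef_rot: [[-0.057, 0.998, -0.001], [0.998, 0.057, 0.001], [0.001, -0.001, -1.0]]
ft_force: [0.6, -0.3, 0.2]
width: 18.6
grasp_force: 100.3
time: 25.68
position: [469.9, -350.5, 29.4]
eef_rot: [[-0.056, 0.998, -0.001], [0.998, 0.056, 0.0], [0.0, -0.001, -1.0]]
ft_force: [0.5, -0.1, -1.2]
width: 18.7
grasp_force: 100.4
time: 25.93
position: [470.4, -351.2, 24.1]
eef_rot: [[-0.057, 0.998, 0.0], [0.998, 0.057, -0.001], [-0.001, 0.0, -1.0]]
ft_force: [-0.8, -1.9, -0.2]
width: 18.8
grasp_force: 100.5
```

```bash
for i in 1; do python3 -m handwheel '[1,0,0,2,0,0,0, 1,0,0,2,0,0,0, 1,0,0,0,0,0,0]' | grep -E 'pos|ft'; python3 -m handwheel '[1,0,0,2,0,0,0, 1,0,0,0,0,0,0]' | grep -E 'pos|ft'; python3 -m handwheel '[1,0,0,2,0,0,0, 1,0,0,0,0,0,0]' | grep -E 'pos|ft';python3 -m handwheel '[1,0,0,1.5,0,0,0, 1,0,0,0,0,0,0]' | grep -E 'pos|ft|wid'; done
```

```text
position: [470.2, -350.7, 19.5]
ft_force: [-1.1, -1.0, 0.4]
position: [470.2, -350.6, 17.5]
ft_force: [-0.4, -1.0, -0.3]
position: [470.1, -350.5, 15.5]
ft_force: [0.5, -0.5, 0.2]
position: [470.2, -350.5, 14.1]
ft_force: [-0.6, -1.8, -0.4]
width: 18.5
```

```bash
cat > scr.py <<'E'
from fit import *
def screws(d):
    h=cv2.cvtColor(d['img'],cv2.COLOR_BGR2HSV); m=cv2.inRange(h,(12,80,60),(35,255,255)); m[:150]=0; m[:,:290]=0; m[:,350:]=0
    n,l,st,ce=cv2.connectedComponentsWithStats(m); return [np.round(ce[i],1).tolist()+[int(st[i,4])] for i in range(1,n) if st[i,4]>8]
if __name__=='__main__':
    print(screws(pickle.load(open('w11.pkl','rb')))); d=shot('wrist','w12.png'); pickle.dump(d,open('w12.pkl','wb')); print(screws(d)); print(monitor.state()['position'])
E
python3 scr.py
```

```text
[[320.2, 268.6, 130], [319.7, 292.1, 118], [319.5, 314.8, 112], [319.2, 336.4, 100], [318.8, 357.0, 99], [318.6, 376.6, 91]]
[[320.2, 268.6, 123], [319.7, 291.9, 121], [319.4, 314.4, 111], [319.1, 336.1, 100], [318.9, 356.6, 99], [318.7, 376.5, 90]]
[ 470.1 -350.5   14.1]
```

```bash
python3 -m handwheel '[1,0,0,1,0,0,0, 1,0,0,0,0,0,0]' | grep -E 'pos|ft'; python3 -m handwheel '[1,0,0,1,0,0,0, 1,0,0,0,0,0,0]' | grep -E 'pos|ft'; python3 -m handwheel '[1,0,0,0.7,0,0,0, 1,0,0,0,0,0,0]' | grep -E 'pos|ft|wid'
python3 - <<'E'
from fit import *
d=pickle.load(open('w12.pkl','rb')); W=d['T']@np.linalg.inv(np.array(d['mount'])); W[:3,3]=[470.1,-350.5,14.1]; d['T']=W@np.array(d['mount'])
g=cv2.GaussianBlur(cv2.cvtColor(d['img'],cv2.COLOR_BGR2GRAY),(3,3),0)
for z in (36,22):
  for yy in (21,24): print(z,yy,[(t,int(g[int(round(q[1])),int(round(q[0]))])) for t in range(-28,29,2) for q in [proj(d,(W@np.array([yy,t,-(z-14.1),1]))[:3])]])
E
```

```text
position: [470.1, -350.2, 13.0]
ft_force: [0.3, 0.1, 0.5]
position: [470.2, -350.4, 12.2]
ft_force: [-0.1, 0.1, -0.3]
position: [470.3, -350.4, 12.2]
ft_force: [-1.5, 1.7, 4.4]
width: 18.1
36 21 [(-28, 109), (-26, 110), (-24, 110), (-22, 36), (-20, 21), (-18, 33), (-16, 25), (-14, 36), (-12, 94), (-10, 97), (-8, 123), (-6, 112), (-4, 129), (-2, 118), (0, 126), (2, 119), (4, 129), (6, 124), (8, 130), (10, 99), (12, 81), (14, 23), (16, 57), (18, 18), (20, 18), (22, 109), (24, 123), (26, 121), (28, 121)]
36 24 [(-28, 110), (-26, 109), (-24, 110), (-22, 43), (-20, 21), (-18, 22), (-16, 21), (-14, 18), (-12, 50), (-10, 102), (-8, 127), (-6, 98), (-4, 100), (-2, 98), (0, 97), (2, 97), (4, 97), (6, 120), (8, 130), (10, 86), (12, 25), (14, 18), (16, 17), (18, 16), (20, 17), (22, 112), (24, 122), (26, 123), (28, 122)]
22 21 [(-28, 176), (-26, 169), (-24, 46), (-22, 18), (-20, 21), (-18, 22), (-16, 21), (-14, 21), (-12, 32), (-10, 127), (-8, 127), (-6, 123), (-4, 126), (-2, 119), (0, 88), (2, 123), (4, 127), (6, 119), (8, 131), (10, 112), (12, 16), (14, 16), (16, 15), (18, 17), (20, 15), (22, 16), (24, 90), (26, 122), (28, 122)]
22 24 [(-28, 176), (-26, 174), (-24, 175), (-22, 157), (-20, 89), (-18, 17), (-16, 23), (-14, 22), (-12, 40), (-10, 156), (-8, 126), (-6, 142), (-4, 124), (-2, 131), (0, 82), (2, 121), (4, 128), (6, 122), (8, 130), (10, 123), (12, 17), (14, 16), (16, 20), (18, 17), (20, 112), (22, 119), (24, 121), (26, 122), (28, 122)]
```

```bash
python3 -m handwheel '[1,0,0,1,0,0,0, 1,0,0,1,0,0,0, 1,0,0,0,0,0,0]' | grep -E 'pos|ft'; python3 -m handwheel '[1,0,0,1,0,0,0, 1,0,0,0,0,0,0]' | grep -E 'pos|ft|wid'
cat > tabs.py <<'E'
from fit import *
import sys
d=shot('wrist',sys.argv[1]); W=d['T']@np.linalg.inv(np.array(d['mount'])); print(W[:3,3])
g=cv2.GaussianBlur(cv2.cvtColor(d['img'],cv2.COLOR_BGR2GRAY),(3,3),0)
for z in (36,22):
  for yy in (19.5,22.5): print(z,yy,[(t,int(g[int(round(q[1])),int(round(q[0]))])) for t in range(-24,25,2) for q in [proj(d,(W@np.array([yy,t,W[2,3]-z,1]))[:3])]])
E
python3 tabs.py w13.png
```

```text
position: [470.3, -350.4, 12.1]
ft_force: [-6.7, 5.1, 18.0]
position: [470.3, -350.5, 12.0]
ft_force: [-8.3, 6.4, 23.8]
width: 18.8
[ 470.3 -350.5   12. ]
36 19.5 [(-24, 110), (-22, 110), (-20, 41), (-18, 42), (-16, 100), (-14, 54), (-12, 58), (-10, 54), (-8, 129), (-6, 115), (-4, 127), (-2, 124), (0, 86), (2, 128), (4, 131), (6, 123), (8, 98), (10, 58), (12, 58), (14, 100), (16, 55), (18, 33), (20, 118), (22, 120), (24, 123)]
36 22.5 [(-24, 111), (-22, 111), (-20, 44), (-18, 23), (-16, 20), (-14, 17), (-12, 28), (-10, 103), (-8, 123), (-6, 113), (-4, 130), (-2, 115), (0, 128), (2, 121), (4, 130), (6, 125), (8, 129), (10, 71), (12, 21), (14, 18), (16, 17), (18, 21), (20, 123), (22, 123), (24, 124)]
22 19.5 [(-24, 120), (-22, 26), (-20, 22), (-18, 20), (-16, 21), (-14, 21), (-12, 17), (-10, 48), (-8, 116), (-6, 78), (-4, 74), (-2, 73), (0, 73), (2, 74), (4, 76), (6, 92), (8, 70), (10, 18), (12, 20), (14, 18), (16, 17), (18, 17), (20, 19), (22, 119), (24, 122)]
22 22.5 [(-24, 175), (-22, 146), (-20, 82), (-18, 19), (-16, 21), (-14, 21), (-12, 22), (-10, 23), (-8, 130), (-6, 119), (-4, 127), (-2, 122), (0, 84), (2, 124), (4, 128), (6, 121), (8, 38), (10, 18), (12, 16), (14, 16), (16, 15), (18, 53), (20, 108), (22, 120), (24, 121)]
```

The inner edges of the tabs have snapped in from ±11 to ±9 mm, so they have caught over the ledges. Relaxing, releasing and backing off.

```bash
python3 -m handwheel '[1,0,0,-1.5,0,0,0, 1,0,0,-1.5,0,0,0, 1,0,0,-0.5,0,0,0, 0.5,0,0,0,0,0,0, 0.2,0,0,0,0,0,0, 0.2,0,0,0,0,0,0, 0.2,0,0,0,0,0,0]'; python3 -m handwheel '[0.2,0,0,-10,0,0,0, 0.2,0,0,-25,0,0,0, 0.2,0,0,-35,0,0,0, -1,0,0,-35,0,0,0, -1,-38,0,-12,0,0,0, -1,0,0,0,0,0,0, -1,0,0,0,0,0,0, -1,0,0,0,0,0,0]'
python3 - <<'E'
from fit import *
d=shot('wrist','w14.png'); pickle.dump(d,open('w14.pkl','wb')); print(monitor.state()['position'])
h=cv2.cvtColor(d['img'],cv2.COLOR_BGR2HSV); p=proj(d,np.array([470,-349,25])); print(p)
m=cv2.inRange(h,(12,70,60),(35,255,255)); k=np.zeros_like(m); cv2.circle(k,(int(p[0]),int(p[1])),60,255,-1); m&=k
n,l,st,ce=cv2.connectedComponentsWithStats(m)
Q=np.array([onz(d,*ce[i],25) for i in range(1,n) if st[i,4]>5]); print(Q, np.ptp(Q,axis=0), 'pitch->z')
t=shot('top','top2.png'); scene=shot('scene','scene2.png')
def go(nm,*a,**k):
    b,c,s,r,P=blob(*a,**k); print(nm,b,'rect',np.array(r[0]),np.array(r[1]),round(r[2],1))
go('roll',t,(312,317),30,0,70,23); go('meas',t,(224,312),40,(15,120,90),(40,255,255),66,hsv=True)
a=cv2.imread('pics/top0.png')
for nm,(x,y,w,hh) in dict(tester=(180,130,70,95),plug=(378,185,25,45)).items(): print(nm,cv2.absdiff(a,t['img'])[y:y+hh,x:x+w].mean(), (cv2.absdiff(a,t['img'])[y:y+hh,x:x+w].max(2)>40).sum())
E
```

```text
time: 28.28
position: [470.1, -350.5, 11.7]
eef_rot: [[-0.056, 0.998, -0.0], [0.998, 0.056, 0.0], [0.0, -0.0, -1.0]]
ft_force: [0.6, 0.1, -0.7]
width: 34.3
grasp_force: 0.0
time: 28.95
position: [472.0, -388.4, 129.2]
eef_rot: [[-0.055, 0.998, -0.0], [0.998, 0.055, 0.001], [0.001, -0.0, -1.0]]
ft_force: [0.2, 0.2, -0.6]
width: 85.5
grasp_force: 0.0
[ 471.6 -387.6  128.3]
(np.float64(320.360093758676), np.float64(180.42012051741395))
[[ 470.2 -355.5   25. ]
 [ 471.1 -374.9   25. ]] [ 0.9 19.4  0. ] pitch->z
roll (297, 302, 30, 30) rect [499.2 -39.5] [60.6 61.2] 0.4
meas (200, 304, 33, 20) rect [503.3 152.7] [35.2 63.9] 7.5
tester 5.655338345864662 0
plug 6.038814814814815 0
```

Run:
```python
from fit import *
d=pickle.load(open('w14.pkl','rb')); g=cv2.GaussianBlur(cv2.cvtColor(d['img'],cv2.COLOR_BGR2GRAY),(3,3),0)
W=d['T']@np.linalg.inv(np.array(d['mount'])); R=W[:3,:3]; c=np.array([470.2,-349.0,0])
for yy in (22.5,-22.5,0): print(yy,[(t,int(g[int(round(q[1])),int(round(q[0]))])) for t in range(-24,25,2) for q in [proj(d,c+R[:,0]*yy+R[:,1]*t+np.array([0,0,22 if yy else 20]))]])
h=cv2.cvtColor(d['img'],cv2.COLOR_BGR2HSV); m=cv2.inRange(h,(10,45,50),(38,255,255)); p=proj(d,np.array([470,-349,25])); k=np.zeros_like(m); cv2.circle(k,(int(p[0]),int(p[1])),60,255,-1); m&=k
n,l,st,ce=cv2.connectedComponentsWithStats(m); print([(np.round(ce[i],1).tolist(),np.round(onz(d,*ce[i],25)[:2],1).tolist()) for i in range(1,n) if st[i,4]>3])
t=cv2.imread('pics/top2.png'); T=shot('top'); a=cv2.imread('pics/top0.png')
print('barrel collar/tip px expected', proj(T,np.array([626,-108,82])))
df=(cv2.absdiff(a,t).max(2)>30).astype(np.uint8)[225:350,330:400]; n,l,st,ce=cv2.connectedComponentsWithStats(df); print([(st[i].tolist(),(ce[i]+[330,225]).tolist()) for i in range(1,n) if st[i,4]>15])
```

```text
22.5 [(-24, 129), (-22, 106), (-20, 27), (-18, 17), (-16, 18), (-14, 19), (-12, 16), (-10, 63), (-8, 148), (-6, 145), (-4, 151), (-2, 142), (0, 130), (2, 146), (4, 150), (6, 137), (8, 65), (10, 18), (12, 20), (14, 19), (16, 17), (18, 18), (20, 81), (22, 97), (24, 104)]
-22.5 [(-24, 137), (-22, 94), (-20, 28), (-18, 17), (-16, 19), (-14, 19), (-12, 18), (-10, 82), (-8, 135), (-6, 117), (-4, 117), (-2, 114), (0, 113), (2, 106), (4, 92), (6, 101), (8, 58), (10, 13), (12, 15), (14, 15), (16, 15), (18, 16), (20, 70), (22, 100), (24, 103)]
0 [(-24, 140), (-22, 152), (-20, 152), (-18, 124), (-16, 38), (-14, 63), (-12, 142), (-10, 148), (-8, 151), (-6, 141), (-4, 142), (-2, 139), (0, 143), (2, 143), (4, 142), (6, 147), (8, 152), (10, 144), (12, 92), (14, 39), (16, 126), (18, 152), (20, 151), (22, 144), (24, 151)]
[([320.9, 143.0], [469.0, -324.3]), ([320.6, 158.6], [469.4, -334.4]), ([320.3, 173.8], [469.7, -344.5]), ([320.0, 188.4], [470.0, -354.5]), ([319.6, 203.7], [470.4, -365.3]), ([319.5, 217.2], [470.9, -375.0])]
barrel collar/tip px expected (np.float64(345.52417109696677), np.float64(253.49819513043516))
[([6, 22, 14, 18, 124], [343.64516129032256, 254.66935483870967]), ([38, 90, 6, 8, 19], [370.4736842105263, 318.6842105263158]), ([48, 97, 15, 13, 45], [384.9111111111111, 327.8666666666667])]
```

```bash
python3 -c "
from bench import workorder
print(workorder.sign_off())"
```

```text
the job is handed in; nothing more can be done
None
```

The job is handed in: the barrel, tape roll and measure are down in their holders, the terminal strip is caught under all four tabs, and the tester and plug did not move; it took about 29 s of the 106 s, and I have not seen the verdict.

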